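# Slide the scrap tray through the chute past its hold-open gate

## Task

Send the clear tray of red glass scraps down the plywood chute into the bay at its closed end: press the yellow bar down with one fingertip so that the hinged red gate sinks below the chute floor, hold it down, and with another finger of the same hand push the tray over the gate until all of it is past. Then let go, so that the gate springs fully up behind the tray, and move clear. Only push the tray, never lift or tip it or let the gate rise under it, and leave the jars, beaker, cork, tape roll and matchbox where they stand.

Things in the scene. Friction and masses are not known exactly. Their poses are not given: they have to be found in the camera images.
- chute: Fixed plywood chute, metal floor. Origin: on the bench top, mid-width, at the gate. y: the way the tray travels (roughly to the robot's left, yaw varies); x: to the far wall, away from the robot. In its frame, mm: floor top z 40; inside x -39 to 39; walls 7 thick, tops z 60; open start y -200; rubber end stop at y 121; the gate rises through an 18 wide floor slot at y 0.
- gate (a joint): Hinge of red gate + yellow bar (one rigid piece), axis along chute y at x 52, z 22 mm. 0 = shut (gate up); grows as the bar is pressed; stop at 0.31 rad. Sprung shut: about 2 N on the bar starts it, 5 N holds it at 0.28. From 0.23 on the gate is below the floor. The gate is 10 mm thick along y and spans chute x -36 to 30. The tray cannot push it open.
- bar_near (a point): Top face of the yellow bar, middle of its width, at its start end (chute y -200 mm). The bar is a flat plate 50 wide, 255 long (along the chute), 5 thick, outside the wall on the robot's side. Shut, it slopes up away from the chute, this point at chute x -72, z 92. At 0.28 rad it is level: top z 56, over chute x -112 to -62, y -200 to 55. A fingertip may slide along it.
- bar_far (a point): The same point at the bar's other end (chute y = +55 mm).
- gate_top (a point): Top edge of the red gate at its end nearest the robot; chute z about 57 mm when shut, 35 mm at 0.28 rad (floor 40 mm).
- tray: Loose clear acrylic open box with red glass scraps: 67 mm across the chute, 85 along it, 45 tall, about 0.2 kg. Origin: centre of its underside; its y axis lies along the chute. Starts on the chute floor before the gate, centre at chute y -120 to -80. All of it is past the gate when its centre is beyond y 48; against the end stop its centre is at 78.
- frit_jar: Bystander: white jar with screw lid, 59 mm wide, 78 mm tall, origin under its centre.
- cork: Bystander: cork stopper, 34 mm wide, 30 mm tall, origin under its centre.
- tape_roll: Bystander: roll of masking tape lying flat, 75 mm wide, 18 mm tall, origin under its centre.
- beaker: Bystander: tall glass beaker, 73 mm wide, 110 mm tall, origin under its centre.
- amber_jar: Bystander: small amber jar, 57 mm wide, 62 mm tall, origin under its centre.
- matchbox: Bystander: matchbox, 36 x 60 x 16 mm, origin under its centre.

How it is judged:
On the way, in this order (a step that is already met when the one before it is completed fails the run):
1. a finger holds the gate down below the floor while the tray is still before it (value of joint gate above 0.22 rad and contact force between the fingers and gate above 0.3 N and y of tray in the frame of chute below -0.035 m), for 0.2 s.
2. the tray is over the gate while a finger still holds it down (value of joint gate above 0.2 rad and contact force between the fingers and gate above 0.3 N and y of tray in the frame of chute between -0.025 and 0.045 m), for 0.1 s.
At the end, for the whole second after the job is handed in: The tray lies flat on the chute floor in the bay, wholly past the gate (centre 46 to 90 mm beyond it), at rest, and the gate is up again (joint below 0.03 rad) (y of tray in the frame of chute between 0.046 and 0.09 m and x of tray in the frame of chute between -0.02 and 0.02 m and z of tray in the frame of chute below 0.044 m and angle between tray's own z axis and vertical below 0.05 rad and value of joint gate below 0.03 rad and linear speed of tray below 0.01 m/s); the robot touches nothing.
It fails at once if the tray was lifted off the chute floor, or the gate rose under it (more than 10 mm) (z of tray in the frame of chute above 0.05 m).
It fails at once if the tray was tipped (more than 0.15 rad) (angle between tray's own z axis and vertical above 0.15 rad).
It fails at once if a bystander was moved more than 25 mm (distance of any of frit_jar, cork, tape_roll, beaker, amber_jar, matchbox from where it was at the start of the episode above 0.025 m).
It also fails if it takes over 38 s, if anything falls off the work surface, if the arm or the gripper's body presses on something with over 40 N, if the wrist force passes 120 N, or if a joint passes its speed limit or range.

## Robot

A 6-joint arm with a two-finger parallel gripper is mounted at the origin on a cart in front of the work surface, level with it; the furniture and walls round the work are solid. World frame = base frame: x ahead of the robot, y to its left, z up, the work surface at z = 0. Lengths are in m, angles in rad, forces in N, time in s.
With the tool pointing down it reaches from about 0.425 to 0.925 m from the base axis. Payload 12.5 kg.
Tool frame: the origin (TCP) lies midway between the tips of the shut fingers; the grasp point (between the pads) lies 19 mm behind it; z points along the fingers, x is the direction in which the jaws open and shut, and the axes are right-handed (so a half turn about z gives the same grasp; the last joint's range is limited). The gripper opens to 85 mm and grips with 20 to 120 N. Pads are 22 mm wide; open, the fingers measure 114 mm over their backs; the gripper's body (76 mm by 85 mm) begins 54 mm behind the grasp point. The pads swing forward as they close: fully open they stand 13 mm farther back than shut.
Start: joints at [-1.45, 0.491, 1.559, -0, 1.092, -0.106], TCP at [0.141, -0.609, 0.231] pointing down, gripper open.
Joint ranges: [-3.1, 3.1], [-0.84, 2.19], [0.05, 2.79], [-1.13, 4.28], [0.06, 2.93], [-2.69, 2.69]. Speed limits (rad/s): [2.22, 2.22, 2.79, 3.14, 3.14, 3.14].

## Interface

Orientations are given as a unit quaternion [w, x, y, z].
In Python, from cell import robot gives the robot as it stands. The module is installed in compiled form; this text tells all that it offers.
- The arm moves only by the tool arm_command, never from a script. Its argument "targets" is a list of rows, each an object with "fingers": the gripper command: -1 is fully open, 1 is shut, values between are in proportion; "offset": the shift along the world's x, y, z normalised to -1 to 1, where 1 is 0.025 m, a list of three; "dr": the turn, a rotation vector about the world's x, y, z normalised to -1 to 1, where 1 is 0.08 rad, a list of three. In form: [{"fingers": fingers, "offset": [tx, ty, tz], "dr": [wx, wy, wz]}, ...]. A call has exactly 5 rows; each row shifts and turns the pose as measured when the row begins; what a row does not reach is not made up. A row lasts 1/10 s, in which the tool goes at most 50 mm and 8.59 degrees, less where a joint would pass 70% of its speed; a pose out of reach is approached as far as the arm can. A call with a number of a shift or a turn outside -1 to 1 is refused whole. A call with a gripper value outside its range is refused whole. The fingers move at their own pace and stop on an object; the grip force is fixed at half the most. Time passes only in rows, so rows that do not move let the fingers close, or fill a call up. It gives the time, the measured TCP pose, the force and the opening at its end, in the units of the state.
- robot.get_obs(): the state, without advancing time (a new reading comes with each control period).
- robot.snapshot(name): name is "scene" or "top" or "wrist"; returns the picture (480x640x3 uint8, red, green, blue); there is no depth.
- robot.camera_params(name): a dict with "mtx" (3x3 intrinsics, pixels), "eye" and "orientation" of the camera in the world; the wrist camera has in their place "mount" (4x4, takes a point from camera to tool coordinates, whose origin is the TCP and whose axes are the tool frame's). Camera axes: x right, y down, z forward; pixel columns grow to the right and rows downward; lengths in m; the calibration is good to about 2 mm. A picture is of the moment at which its call begins: read the wrist's pose just before it. camera_params takes no time and is no camera call.
- robot.finish_job(): hands the job in, once; it reports no verdict.
Trained networks look in the newest picture that a camera, given by its name, has taken for a name from the list of things; names that differ only in an ending like _2 or _b are one class to them, and where a whole thing is asked for, a point or a joint stands for the part that bears it (a point fixed in the world has none). Each returns a list of dicts, best first, with "confidence" (0 to 1); they miss things now and then, are a little off and sometimes report something else, mostly with a low value. They report only what shows in the picture. A call takes as long as a camera call.
- robot.regions_of(name, camera): "mask" (480x640 bool, what is visible of it) and "xy" ([column, row] in pixels, amid what is visible of it).
The state is a dict: "time": time; "joints": joint angles; "joint_velocities": joint speeds; "tau": joint torques, N m; "eef_pos": TCP position; "eef_rot": TCP orientation; "contact_force": force on the tool from outside, world axes, zero at the start; "ft_torque": the same for the moment, N m; "finger_gap": opening from 0.0 (shut) to 1.0 (fully open).
Only numpy, scipy, OpenCV 4.12 (cv2) and the standard library are available. Lean on these libraries where they do the work, as an engineer would, in place of code of your own. Each camera call takes 0.05 s, during which the arm holds its last target.

## Working session

There is one attempt and no reset: what is moved stays moved. The work goes in short steps, Python scripts to look and compute and a tool call to move; the robot and the scene stay as the last step left them, time stands still between calls to the robot, and variables do not carry over. Pictures are saved under pics/ and viewed, and the job is handed in when it is done.

Besides the shell and the picture viewer there is one more tool, called after "Emit:" by a JSON object that holds its "api" and its "payload". arm_command: Moves the arm, as the interface text tells. Its arguments: {"type":"object","properties":{"targets":{"type":"array"}},"required":["targets"]}

```bash
mkdir -p pics; ls; cat > h.py <<'E'
from cell import robot
import numpy as np, cv2
from scipy.spatial.transform import Rotation as R
def save(img,n): cv2.imwrite('pics/'+n+'.png',img[:,:,::-1])
E
python3 - <<'E'
from h import *
o=robot.get_obs(); print({k:np.round(v,3) for k,v in o.items()})
for c in ['scene','top']:
    save(robot.snapshot(c),c+'0'); print(c,robot.camera_params(c))
print(robot.camera_params('wrist'))
for c in ['top','scene']:
  for n in ['chute','gate','tray','bar_near','bar_far','gate_top','frit_jar','cork','tape_roll','beaker','amber_jar','matchbox']:
    r=robot.regions_of(n,c)
    print(c,n,[(round(float(a['confidence']),2),np.round(a['xy']).tolist(),int(a['mask'].sum())) for a in r[:2]])
print(robot.get_obs()['time'])
E
```

```text
pics
{'time': np.float64(0.0), 'joints': array([-1.45 ,  0.492,  1.56 , -0.   ,  1.092, -0.106]), 'joint_velocities': array([ 0.   ,  0.001, -0.002,  0.001, -0.001, -0.001]), 'tau': array([-3.0000e-03, -6.1846e+01, -2.6160e+01, -0.0000e+00,  4.0000e-03,
        0.0000e+00]), 'eef_pos': array([ 0.141, -0.609,  0.231]), 'eef_rot': array([-0.   ,  0.783, -0.623, -0.   ]), 'contact_force': array([0.525, 0.099, 0.141]), 'ft_torque': array([-0.033, -0.028, -0.042]), 'finger_gap': np.float64(1.001)}
scene {'mtx': array([[593.84030924,   0.        , 319.46848811],
       [  0.        , 593.84030924, 229.93060482],
       [  0.        ,   0.        ,   1.        ]]), 'eye': array([-0.37752637,  0.69460711,  0.57363673]), 'orientation': array([ 0.28396765, -0.42378878,  0.72183177, -0.46767973])}
top {'mtx': array([[571.22764309,   0.        , 317.94210769],
       [  0.        , 571.22764309, 241.64648131],
       [  0.        ,   0.        ,   1.        ]]), 'eye': array([0.34910471, 0.18764652, 1.15678607]), 'orientation': array([-0.0591806 ,  0.70960678, -0.69798696,  0.07596101])}
{'mtx':
[... 1078 characters left out ...]
, [176.0, 287.0], 622)]
scene chute [(0.57, [293.0, 247.0], 6293), (0.51, [324.0, 232.0], 1064)]
scene gate [(0.58, [328.0, 229.0], 937), (0.43, [207.0, 333.0], 570)]
scene tray [(0.69, [328.0, 214.0], 707)]
scene bar_near [(0.82, [323.0, 229.0], 897)]
scene bar_far [(0.57, [324.0, 232.0], 1024)]
scene gate_top [(0.74, [328.0, 230.0], 939)]
scene frit_jar [(0.88, [274.0, 319.0], 1849)]
scene cork [(0.69, [310.0, 315.0], 304), (0.35, [295.0, 249.0], 6250)]
scene tape_roll [(0.68, [175.0, 301.0], 925), (0.56, [381.0, 217.0], 488)]
scene beaker [(0.85, [439.0, 206.0], 797)]
scene amber_jar [(0.95, [382.0, 217.0], 453), (0.3, [175.0, 299.0], 936)]
scene matchbox [(0.63, [207.0, 331.0], 605)]
1.3
```

View pics/top0.png

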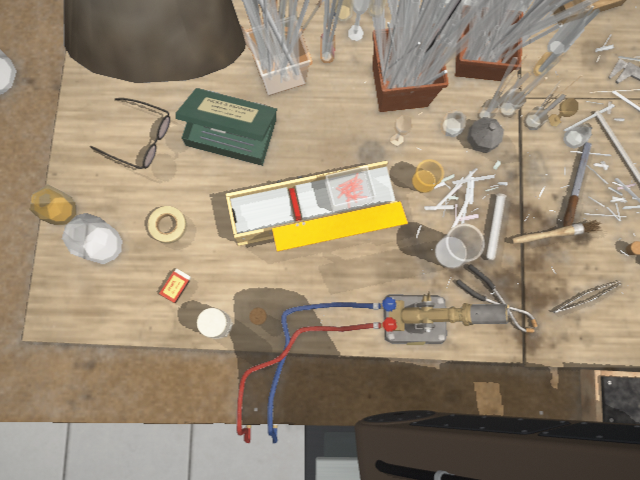

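View pics/scene0.png

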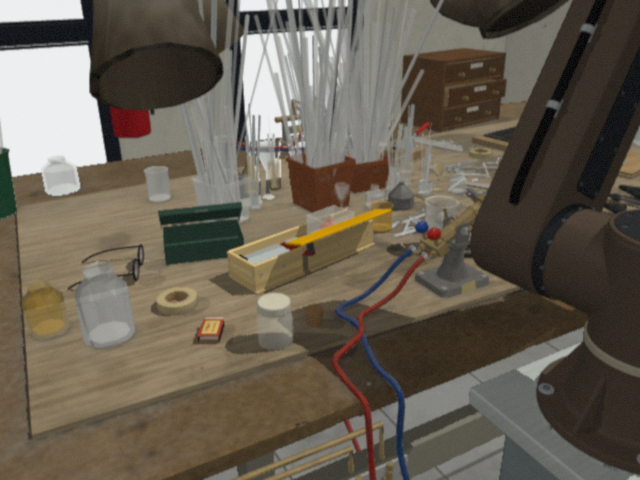

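```bash
python3 - <<'E'
from h import *
i=cv2.imread('pics/top0.png')
cv2.imwrite('pics/top0z.png',cv2.resize(i[150:260,215:415],None,fx=4,fy=4,interpolation=cv2.INTER_CUBIC))
i=cv2.imread('pics/scene0.png')
cv2.imwrite('pics/scene0z.png',cv2.resize(i[195:300,220:400],None,fx=4.4,fy=4.4,interpolation=cv2.INTER_CUBIC))
E
```

```text
(no output)
```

View pics/top0z.png

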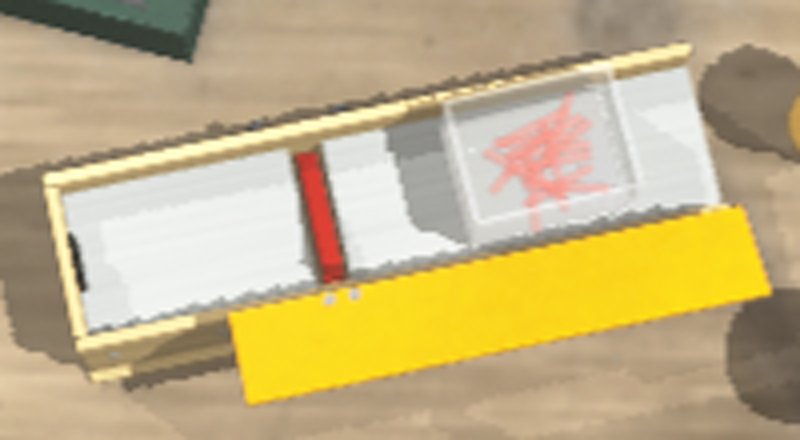

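View pics/scene0z.png

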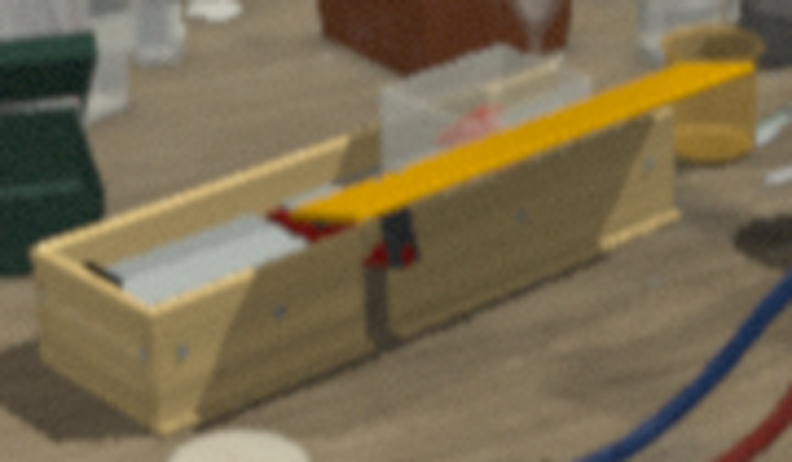

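```bash
cat >> h.py <<'E'
def cam(c):
    p=robot.camera_params(c); q=p['orientation']; return p['mtx'],p['eye'],R.from_quat([q[1],q[2],q[3],q[0]]).as_matrix()
def proj(c,P):
    K,e,r=cam(c); u=(np.asarray(P)-e)@r; u=u@K.T; return u[:,:2]/u[:,2:]
def ray(c,px,z):
    K,e,r=cam(c); d=r@np.linalg.solve(K,[px[0],px[1],1]); return e+d*(z-e[2])/d[2]
E
python3 - <<'E'
from h import *
from scipy.optimize import least_squares
# x,y,z chute mm ; crop px
top=[(-48,55,85,230,314),(-96,55,99,250,404),(-48,-200,85,738,207),(-96,-200,99,771,294),(46,-200,60,690,45),(-36,5,57,325,282),(-36,-5,57,346,277)]
sc=[(-48,-200,85,690,66),(-96,-200,99,755,66),(-96,55,99,365,218),(-48,55,85,290,212)]
P=[];U=[];C=[]
for x,y,z,u,v in top: P.append((x,y,z));U.append((u/4+215-.4,v/4+150-.4));C.append('top')
for x,y,z,u,v in sc: P.append((x,y,z));U.append((u/4.4+220-.4,v/4.4+195-.4));C.append('scene')
P=np.array(P)/1000;U=np.array(U);C=np.array(C)
def W(p,P): 
    c,s=np.cos(p[2]),np.sin(p[2]); return np.c_[p[0]+c*P[:,0]-s*P[:,1],p[1]+s*P[:,0]+c*P[:,1],P[:,2]]
def f(p,m=('top','scene')):
    return np.concatenate([(proj(k,W(p,P[C==k]))-U[C==k]).ravel() for k in m])
for m in [('top',),('top','scene')]:
    s=least_squares(lambda p:f(p,m),[.4,.2,-.2],loss='soft_l1'); print(m,s.x.round(4)); print(f(s.x).reshape(-1,2).round(1).tolist())
p=least_squares(lambda p:f(p,('top',)),[.4,.2,-.2],loss='soft_l1').x
np.save('chute.npy',p)
def inv(w): 
    c,s_=np.cos(p[2]),np.sin(p[2]);d=w[:2]-p[:2];return np.array([c*d[0]+s_*d[1],-s_*d[0]+c*d[1]])*1000
# tray: top rim corners at z 85
for u,v in [(443,100),(612,68),(636,190),(470,245),(481,220)]:
    print('tray',[inv(ray('top',(u/4+214.6,v/4+149.6),z)).round(0).tolist() for z in(.085,.04)])
for n,h,px in [('beaker',.11,(452,250)),('beaker base',.0,(468,241)),('amber',.062,(426,176)),('frit',.078,(212,323)),('torch',.1,(415,315)),('torchend',.1,(490,314)),('hose',.05,(285,315)),('cork',.03,(258,315)),('tape',.018,(166,224)),('matchbox',.016,(174,286))]:
    w=ray('top',px,h);print(n,w.round(3),inv(w).round(0))
for y in(-200,-160,0,20,128): print(y,W(p,np.array([[-42,y,0]])/1000).round(3))
o=robot.get_obs(); q=o['eef_rot']; print(R.from_quat([q[1],q[2],q[3],q[0]]).as_matrix().round(3))
E
```

```text
('top',) [0.6412 0.2101 0.2301]
[[-0.5, -0.1], [-0.8, 0.3], [1.2, -0.1], [0.2, 0.1], [-0.0, -0.5], [0.2, -0.0], [-0.1, 0.2], [-0.9, -0.0], [0.8, -0.1], [-1.0, -0.1], [0.4, 0.2]]
('top', 'scene') [0.6411 0.21   0.2306]
[[-0.4, -0.0], [-0.7, 0.3], [1.2, -0.1], [0.3, 0.1], [-0.0, -0.5], [0.3, 0.0], [-0.0, 0.2], [-0.9, -0.0], [0.8, -0.1], [-0.9, -0.1], [0.4, 0.2]]
tray [[35.0, -69.0], [49.0, -74.0]]
tray [[34.0, -154.0], [47.0, -162.0]]
tray [[-29.0, -151.0], [-18.0, -159.0]]
tray [[-39.0, -66.0], [-29.0, -71.0]]
tray [[-28.0, -74.0], [-17.0, -79.0]]
beaker [ 0.541 -0.087  0.11 ] [-165. -267.]
beaker base [ 0.581 -0.15   0.   ] [-141. -337.]
amber [ 0.7   -0.052  0.062] [  -3. -269.]
frit [0.4   0.359 0.078] [-201.  200.]
torch [ 0.42  -0.017  0.1  ] [-268. -171.]
torchend [ 0.424 -0.157  0.1  ] [-296. -308.]
hose [0.419 0.224 0.05 ] [-213.   64.]
cork [0.419 0.278 0.03 ] [-201.  116.]
tape [0.601 0.471 0.018] [ 20. 263.]
matchbox [0.475 0.448 0.016] [-108.  269.]
-200 [[0.646 0.006 0.   ]]
-160 [[0.637 0.045 0.   ]]
0 [[0.6   0.201 0.   ]]
20 [[0.596 0.22  0.   ]]
128 [[0.571 0.325 0.   ]]
[[ 0.225 -0.974  0.   ]
 [-0.974 -0.225 -0.   ]
 [ 0.     0.    -1.   ]]
```

Emit:
{"api": "arm_command", "payload": {"targets": [{"fingers": -1,"offset": [0.6,0.7,0.4],"dr": [0,0,0.6]},{"fingers": -1,"offset": [0.6,0.7,0.4],"dr": [0,0,0.6]},{"fingers": -1,"offset": [0.6,0.7,0.4],"dr": [0,0,0.6]},{"fingers": -1,"offset": [0.6,0.7,0.4],"dr": [0,0,0.6]},{"fingers": -1,"offset": [0.6,0.7,0.4],"dr": [0,0,0.6]}]}}

```text
time: 1.8
eef_pos: [0.2191, -0.5153, 0.2837]
eef_rot: [-0.0, 0.855, -0.518, -0.0]
contact_force: [-0.3, -0.1, 0.2]
finger_gap: 1.0
```

Emit:
{"api": "arm_command", "payload": {"targets": [{"fingers": -1,"offset": [0.7,0.8,0],"dr": [0,0,0.7]},{"fingers": -1,"offset": [0.7,0.8,0],"dr": [0,0,0.7]},{"fingers": -1,"offset": [0.7,0.8,0],"dr": [0,0,0.7]},{"fingers": -1,"offset": [0.7,0.8,0],"dr": [0,0,0.7]},{"fingers": -1,"offset": [0.7,0.8,0],"dr": [0,0,0.7]}]}}

```text
time: 2.3
eef_pos: [0.3129, -0.4047, 0.2901]
eef_rot: [0.002, 0.924, -0.382, 0.003]
contact_force: [0.0, 0.9, 0.6]
finger_gap: 1.0
```

Emit:
{"api": "arm_command", "payload": {"targets": [{"fingers": -1,"offset": [0.7,0.8,0],"dr": [0,0,0.7]},{"fingers": -1,"offset": [0.7,0.8,0],"dr": [0,0,0.7]},{"fingers": -1,"offset": [0.7,0.8,0],"dr": [0,0,0.7]},{"fingers": -1,"offset": [0.7,0.8,0],"dr": [0,0,0.7]},{"fingers": -1,"offset": [0.7,0.8,0],"dr": [0,0,0.7]}]}}

```text
time: 2.8
eef_pos: [0.4048, -0.2925, 0.2948]
eef_rot: [0.002, 0.972, -0.236, 0.006]
contact_force: [0.9, -1.2, -0.4]
finger_gap: 1.002
```

Emit:
{"api": "arm_command", "payload": {"targets": [{"fingers": -1,"offset": [0.7,0.9,0],"dr": [0,0,0.7]},{"fingers": -1,"offset": [0.7,0.9,0],"dr": [0,0,0.7]},{"fingers": -1,"offset": [0.7,0.9,0],"dr": [0,0,0.7]},{"fingers": -1,"offset": [0.7,0.9,0],"dr": [0,0,0.7]},{"fingers": -1,"offset": [0.7,0.9,0],"dr": [0,0,0.7]}]}}

```text
time: 3.3
eef_pos: [0.4944, -0.1674, 0.2995]
eef_rot: [0.002, 0.996, -0.085, 0.009]
contact_force: [-0.3, -0.5, 0.3]
finger_gap: 0.998
```

Emit:
{"api": "arm_command", "payload": {"targets": [{"fingers": -1,"offset": [0.7,0.9,0],"dr": [0,0,0.7]},{"fingers": -1,"offset": [0.7,0.9,0],"dr": [0,0,0.7]},{"fingers": -1,"offset": [0.7,0.9,0],"dr": [0,0,0.7]},{"fingers": -1,"offset": [0.7,0.9,0],"dr": [0,0,0.7]},{"fingers": -1,"offset": [0.7,0.9,0],"dr": [0,0,0.7]}]}}

```text
time: 3.8
eef_pos: [0.5821, -0.0419, 0.3045]
eef_rot: [0.001, 0.998, 0.069, 0.011]
contact_force: [1.0, -0.4, 0.7]
finger_gap: 1.003
```

Emit:
{"api": "arm_command", "payload": {"targets": [{"fingers": -1,"offset": [0.7,0.9,-0.3],"dr": [0,0,0.7]},{"fingers": -1,"offset": [0.7,0.9,-0.3],"dr": [0,0,0.7]},{"fingers": -1,"offset": [0.5,0.6,-0.5],"dr": [0,0,0.2]},{"fingers": -1,"offset": [0,0,-0.5],"dr": [0,0,0]},{"fingers": -1,"offset": [0,0,0],"dr": [0,0,0]}]}}

```text
time: 4.3
eef_pos: [0.6286, 0.0307, 0.2676]
eef_rot: [0.001, 0.989, 0.145, 0.014]
contact_force: [1.1, 0.3, 0.0]
finger_gap: 0.998
```

```bash
cat >> h.py <<'E'
p=np.array([.6411,.2100,.2304])
def tgt(x,y):
    c,s=np.cos(p[2]),np.sin(p[2]); return np.array([p[0]+c*x-s*y,p[1]+s*x+c*y])
def where():
    o=robot.get_obs(); q=o['eef_rot']; M=R.from_quat([q[1],q[2],q[3],q[0]]).as_matrix()
    c,s=np.cos(p[2]),np.sin(p[2]);d=o['eef_pos'][:2]-p[:2]
    T=np.array([[c,-s,0],[s,-c,0],[0,0,-1.]]); T=np.array([[c,s,0],[s,-c,0],[0,0,-1.]])
    rv=R.from_matrix(T@M.T).as_rotvec()
    print('t',o['time'],'chute',(np.array([c*d[0]+s*d[1],-s*d[0]+c*d[1],o['eef_pos'][2]])*1000).round(1),'dr units',(rv/.08).round(2),'F',np.round(o['contact_force'],1),'gap',o['finger_gap'],'j',o['joints'].round(2))
    return o
def need(x,y,z):
    o=where(); d=np.r_[tgt(x,y),z]-o['eef_pos']; print('offset units',(d/.025).round(2))
E
python3 - <<'E'
from h import *
need(-.042,-.175,.13)
save(robot.snapshot('wrist'),'w1')
E
```

```text
t 4.3 chute [ -53.1 -171.8  267.6] dr units [-0.02  0.34 -0.75] F [1.1 0.3 0. ] gap 0.9984210339511149 j [-0.06  0.46  1.52  0.    1.14 -0.35]
offset units [ 0.46 -0.02 -5.5 ]
```

View pics/w1.png

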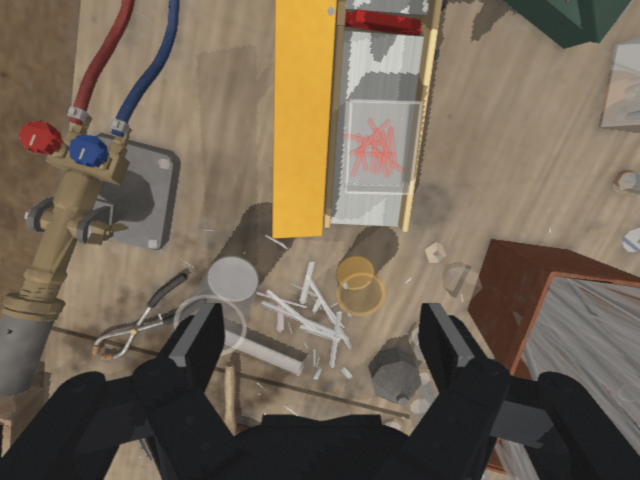

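```bash
python3 - <<'E'
from h import *
o=robot.get_obs(); q=o['eef_rot']; M=R.from_quat([q[1],q[2],q[3],q[0]]).as_matrix()
c=robot.camera_params('wrist'); m=c['mount']; K=c['mtx']
e=o['eef_pos']+M@m[:3,3]; r=M@m[:3,:3]
def ch(px,z):
    d=r@np.linalg.solve(K,[px[0],px[1],1]); w=e+d*(z-e[2])/d[2]; d=w[:2]-p[:2]; cc,s=np.cos(p[2]),np.sin(p[2])
    return (np.array([cc*d[0]+s*d[1],-s*d[0]+cc*d[1]])*1000).round(1)
for n,px,z in [('tray back L',(346,191),.085),('tray back R',(415,193),.085),('front L',(347,100),.085),('front R',(420,101),.085),('floor start',(331,224),.04),('wall',(411,231),.06),('wall in',(402,230),.06),('bar nearL',(274,237),.099),('bar nearR',(323,236),.085)]: print(n,ch(px,z))
E
```

```text
tray back L [ -23.9 -153.5]
tray back R [  43.5 -151.9]
front L [-29.8 -72. ]
front R [ 35.5 -68.9]
floor start [ -32.6 -201.3]
wall [  53.4 -198.8]
wall in [  43.4 -198.1]
bar nearL [ -91. -199.]
bar nearR [ -43.3 -200.5]
```

Emit:
{"api": "arm_command", "payload": {"targets": [{"fingers": -1,"offset": [0.4,0,-0.9],"dr": [0,0.3,-0.6]},{"fingers": -1,"offset": [0.1,0,-0.9],"dr": [0,0.1,-0.2]},{"fingers": -1,"offset": [0,0,-0.9],"dr": [0,0,0]},{"fingers": -1,"offset": [0,0,-0.9],"dr": [0,0,0]},{"fingers": -1,"offset": [0,0,-0.3],"dr": [0,0,0]}]}}

```text
time: 4.85
eef_pos: [0.6406, 0.0281, 0.176]
eef_rot: [-0.0, 0.994, 0.111, 0.003]
contact_force: [0.6, -0.3, -0.6]
finger_gap: 1.003
```

```bash
python3 - <<'E'
from h import *
need(-.042,-.175,.125)
save(robot.snapshot('wrist'),'w2'); where()
E
```

```text
t 4.85 chute [ -42.1 -177.   176. ] dr units [-0.01  0.06  0.11] F [ 0.6 -0.3 -0.6] gap 1.0033681405271948 j [-0.06  0.57  1.58  0.    0.99 -0.28]
offset units [-0.02  0.08 -2.04]
t 4.9 chute [ -42.  -177.   175.8] dr units [-0.01  0.06  0.11] F [ 0.8  0.3 -0.9] gap 0.9955442666683029 j [-0.06  0.57  1.58  0.    0.99 -0.28]
```

View pics/w2.png

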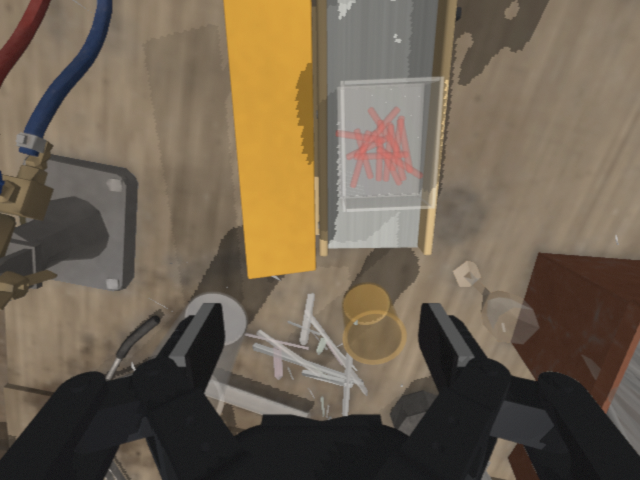

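```bash
cat >> h.py <<'E'
def wch(px,z):
    o=robot.get_obs(); q=o['eef_rot']; M=R.from_quat([q[1],q[2],q[3],q[0]]).as_matrix()
    c=robot.camera_params('wrist'); m=c['mount']; K=c['mtx']
    e=o['eef_pos']+M@m[:3,3]; r=M@m[:3,:3]
    d=r@np.linalg.solve(K,[px[0],px[1],1]); w=e+d*(z-e[2])/d[2]; d=w[:2]-p[:2]; cc,s=np.cos(p[2]),np.sin(p[2])
    return (np.array([cc*d[0]+s*d[1],-s*d[0]+cc*d[1]])*1000).round(1)
E
python3 - <<'E'
from h import *
for n,px,z in [('tray back L',(344,210),.085),('tray back R',(437,207),.085),('front L',(342,82),.085),('front R',(443,78),.085),('floor start L',(329,247),.04),('floor start R',(418,247),.04),('wall out',(433,254),.06),('wall in',(424,254),.06),('bar nearL',(247,278),.099),('bar nearR',(315,270),.085)]: print(n,wch(px,z))
E
```

```text
tray back L [ -24.5 -153.9]
tray back R [  40.7 -152.5]
front L [-26.8 -71.5]
front R [ 36.1 -69.8]
floor start L [ -33.9 -198.7]
floor start R [  43.5 -199.6]
wall out [  50.1 -198.1]
wall in [  42.8 -198. ]
bar nearL [ -93.4 -198.9]
bar nearR [ -45.6 -199.8]
```

Emit:
{"api": "arm_command", "payload": {"targets": [{"fingers": -1,"offset": [0,0,-0.8],"dr": [0,0,0.1]},{"fingers": -1,"offset": [0,0,-0.8],"dr": [0,0,0]},{"fingers": -1,"offset": [0,0,-0.8],"dr": [0,0,0]},{"fingers": -1,"offset": [0,0,-0.8],"dr": [0,0,0]},{"fingers": -1,"offset": [0,0,-0.3],"dr": [0,0,0]}]}}

```text
time: 5.4
eef_pos: [0.6432, 0.0262, 0.0953]
eef_rot: [0.001, 0.993, 0.114, 0.009]
contact_force: [-0.0, -0.1, -0.2]
finger_gap: 0.996
```

```bash
python3 - <<'E'
from h import *
need(-.042,-.175,.043)
E
```

```text
t 5.4 chute [ -40.  -179.4   95.3] dr units [0.   0.22 0.03] F [-0.  -0.1 -0.2] gap 0.9962966252756784 j [-0.06  0.66  1.65  0.    0.81 -0.29]
offset units [-0.12  0.15 -2.09]
```

Emit:
{"api": "arm_command", "payload": {"targets": [{"fingers": -1,"offset": [-0.1,0.1,-0.4],"dr": [0,0.2,0]},{"fingers": -1,"offset": [0,0.1,-0.4],"dr": [0,0.1,0]},{"fingers": -1,"offset": [0,0,-0.4],"dr": [0,0,0]},{"fingers": -1,"offset": [0,0,-0.4],"dr": [0,0,0]},{"fingers": -1,"offset": [0,0,-0.2],"dr": [0,0,0]}]}}

```text
time: 5.9
eef_pos: [0.6415, 0.0311, 0.0516]
eef_rot: [0.0, 0.993, 0.114, -0.002]
contact_force: [-3.1, -0.5, 4.6]
finger_gap: 0.998
```

```bash
python3 - <<'E'
from h import *
need(-.042,-.175,.043)
save(robot.snapshot('scene')[180:310,220:400],'s3'); i=cv2.imread('pics/s3.png'); cv2.imwrite('pics/s3.png',cv2.resize(i,None,fx=4,fy=4,interpolation=cv2.INTER_CUBIC))
E
```

```text
t 5.9 chute [ -40.5 -174.2   51.6] dr units [ 0.01 -0.06  0.03] F [-3.1 -0.5  4.6] gap 0.9983543427380951 j [-0.05  0.73  1.66 -0.    0.76 -0.28]
offset units [-0.05 -0.04 -0.34]
```

View pics/s3.png

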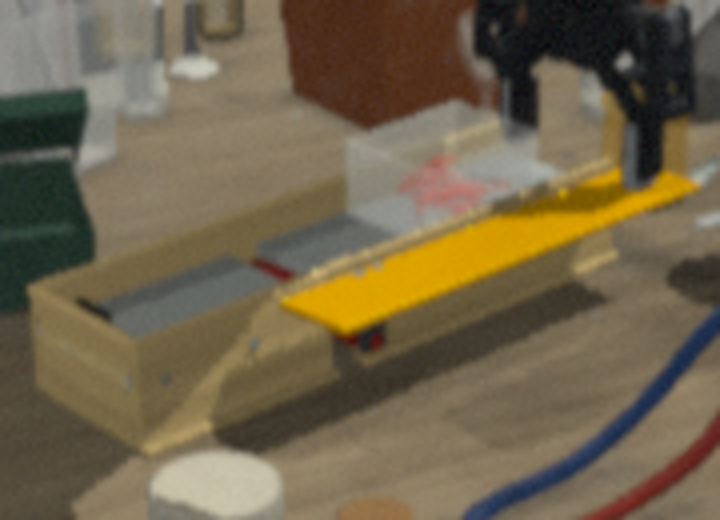

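Emit:
{"api": "arm_command", "payload": {"targets": [{"fingers": -1,"offset": [0,0,-0.2],"dr": [0,0,0]},{"fingers": -1,"offset": [0,0,-0.1],"dr": [0,0,0]},{"fingers": -1,"offset": [0,0,0],"dr": [0,0,0]},{"fingers": -1,"offset": [0,0,0],"dr": [0,0,0]},{"fingers": -1,"offset": [0,0,0],"dr": [0,0,0]}]}}

```text
time: 6.45
eef_pos: [0.6412, 0.031, 0.0438]
eef_rot: [-0.0, 0.993, 0.114, -0.003]
contact_force: [-2.8, -0.5, 4.2]
finger_gap: 1.001
```

```bash
python3 - <<'E'
from h import *
need(-.042,-.175,.043)
i=robot.snapshot('scene');save(cv2.resize(i[180:310,220:400],None,fx=4,fy=4,interpolation=cv2.INTER_CUBIC),'s4')
save(robot.snapshot('wrist'),'w4')
E
```

```text
t 6.45 chute [ -40.8 -174.3   43.8] dr units [ 0.01 -0.07  0.03] F [-2.8 -0.5  4.2] gap 1.0009991682579396 j [-0.05  0.74  1.66 -0.    0.75 -0.28]
offset units [-0.04 -0.04 -0.03]
```

View pics/s4.png

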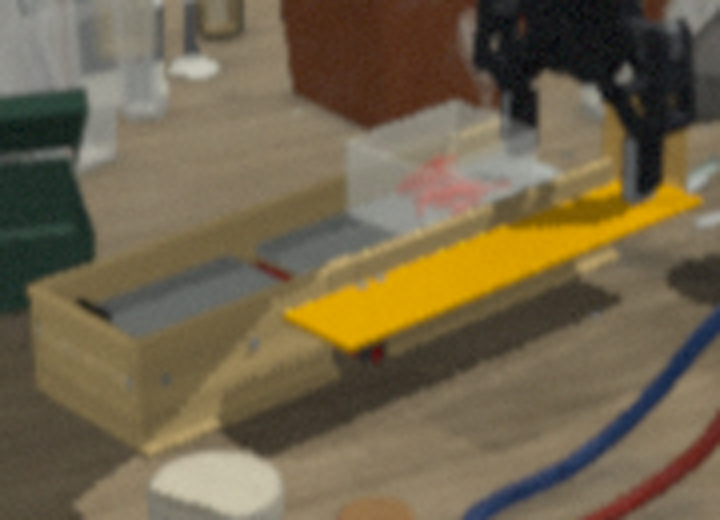

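View pics/w4.png

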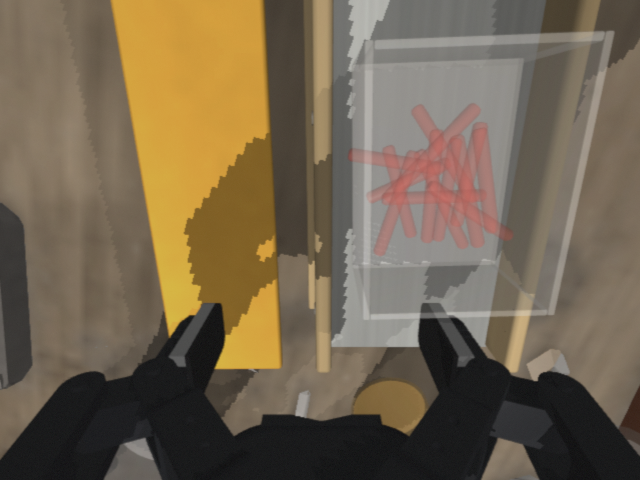

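```bash
python3 - <<'E'
from h import *
def W(P): return np.array([[*tgt(x,y),z] for x,y,z in P])
for a in [.2,.23,.25,.28,.31]:
    out=[]
    # level at .28: corners x -112/-62, z .056 ; rotate about (52,22) back by (.28-a): raises bar
    for x,y in [(-112,55),(-112,-200),(-62,55)]:
        d=.28-a; u=np.array([x-52,56-22]); c,s=np.cos(d),np.sin(d)
        # rotating so that negative x goes up
        v=np.array([c*u[0]+s*u[1],-s*u[0]+c*u[1]]); out.append(((v[0]+52)/1e3,y/1e3,(v[1]+22)/1e3))
    print(a,(proj('scene',W(out))).round(1).tolist())
print('obs',[[307.1,266.6],[394.6,229.6],[290.9,258.4]])
E
```

```text
0.2 [[306.4, 260.4], [396.0, 224.0], [289.8, 253.9]]
0.23 [[306.9, 262.9], [396.4, 226.2], [290.3, 255.7]]
0.25 [[307.2, 264.6], [396.6, 227.7], [290.6, 256.8]]
0.28 [[307.7, 267.1], [396.9, 229.9], [291.0, 258.6]]
0.31 [[308.0, 269.6], [397.1, 232.2], [291.3, 260.3]]
obs [[307.1, 266.6], [394.6, 229.6], [290.9, 258.4]]
```

Emit:
{"api": "arm_command", "payload": {"targets": [{"fingers": -1,"offset": [-0.1,0.3,0],"dr": [0,0,0]},{"fingers": -1,"offset": [-0.1,0.4,0],"dr": [0,0,0]},{"fingers": -1,"offset": [-0.1,0.4,0],"dr": [0,0,0]},{"fingers": -1,"offset": [-0.1,0.4,0],"dr": [0,0,0]},{"fingers": -1,"offset": [-0.1,0.4,0],"dr": [0,0,0]}]}}

```text
time: 7.05
eef_pos: [0.63, 0.0806, 0.0447]
eef_rot: [0.001, 0.994, 0.113, -0.0]
contact_force: [0.3, -3.9, 3.2]
finger_gap: 1.002
```

```bash
python3 - <<'E'
from h import *
need(-.042,.014,.043)
save(robot.snapshot('wrist'),'w5')
E
```

```text
t 7.05 chute [ -40.4 -123.4   44.7] dr units [ 0.02 -0.    0.04] F [ 0.3 -3.9  3.2] gap 1.002001319097513 j [ 0.02  0.73  1.69 -0.    0.73 -0.2 ]
offset units [-1.32  5.34 -0.07]
```

View pics/w5.png

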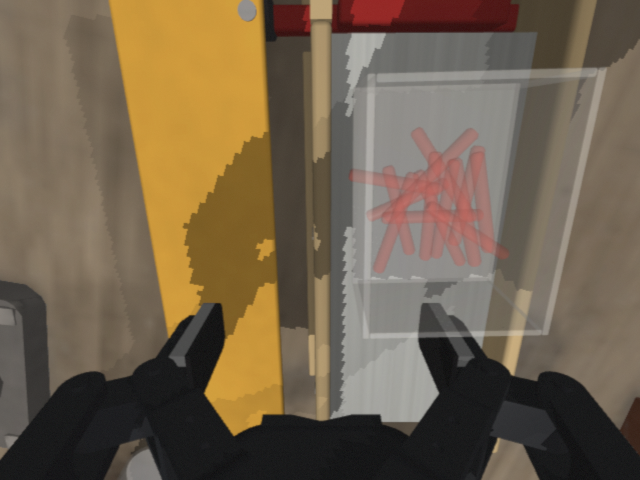

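Emit:
{"api": "arm_command", "payload": {"targets": [{"fingers": -1,"offset": [-0.1,0.4,-0.1],"dr": [0,0,0]},{"fingers": -1,"offset": [-0.1,0.4,0],"dr": [0,0,0]},{"fingers": -1,"offset": [-0.1,0.4,0],"dr": [0,0,0]},{"fingers": -1,"offset": [-0.1,0.4,0],"dr": [0,0,0]},{"fingers": -1,"offset": [-0.1,0.4,0],"dr": [0,0,0]}]}}

```text
time: 7.6
eef_pos: [0.617, 0.135, 0.0427]
eef_rot: [0.001, 0.993, 0.114, 0.001]
contact_force: [0.8, -3.8, 3.4]
finger_gap: 1.001
```

```bash
python3 - <<'E'
from h import *
need(-.042,.014,.043)
save(robot.snapshot('wrist'),'w6')
E
```

```text
t 7.6 chute [-40.6 -67.5  42.7] dr units [0.03 0.02 0.03] F [ 0.8 -3.8  3.4] gap 1.0005141023261417 j [ 0.11  0.73  1.7  -0.    0.72 -0.11]
offset units [-0.8   3.16  0.01]
```

View pics/w6.png

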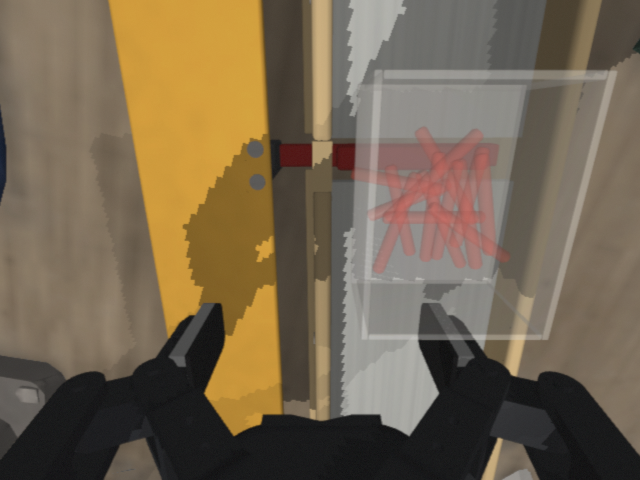

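Emit:
{"api": "arm_command", "payload": {"targets": [{"fingers": -1,"offset": [-0.1,0.4,0],"dr": [0,0,0]},{"fingers": -1,"offset": [-0.1,0.4,0],"dr": [0,0,0]},{"fingers": -1,"offset": [-0.1,0.4,0],"dr": [0,0,0]},{"fingers": -1,"offset": [-0.1,0.4,0],"dr": [0,0,0]},{"fingers": -1,"offset": [-0.1,0.4,0],"dr": [0,0,0]}]}}

```text
time: 8.15
eef_pos: [0.6032, 0.1895, 0.0428]
eef_rot: [0.001, 0.993, 0.114, 0.001]
contact_force: [1.0, -4.4, 3.5]
finger_gap: 1.001
```

```bash
python3 - <<'E'
from h import *
need(-.042,.014,.043)
save(robot.snapshot('wrist'),'w7')
E
```

```text
t 8.15 chute [-41.6 -11.3  42.8] dr units [0.02 0.02 0.02] F [ 1.  -4.4  3.5] gap 1.0008720358844925 j [ 0.2   0.73  1.69 -0.    0.72 -0.03]
offset units [-0.25  0.98  0.01]
```

View pics/w7.png

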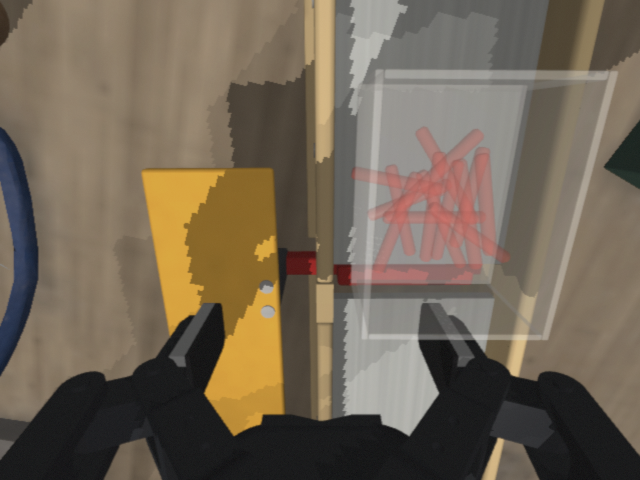

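Emit:
{"api": "arm_command", "payload": {"targets": [{"fingers": -1,"offset": [-0.1,0.4,0],"dr": [0,0,0]},{"fingers": -1,"offset": [-0.1,0.3,0],"dr": [0,0,0]},{"fingers": -1,"offset": [-0.1,0.2,0],"dr": [0,0,0]},{"fingers": -1,"offset": [0,0.1,0],"dr": [0,0,0]},{"fingers": -1,"offset": [0,0,0],"dr": [0,0,0]}]}}

```text
time: 8.7
eef_pos: [0.5945, 0.2181, 0.0428]
eef_rot: [0.001, 0.993, 0.115, 0.001]
contact_force: [3.4, -2.6, 4.3]
finger_gap: 0.996
```

```bash
python3 - <<'E'
from h import *
need(-.042,.014,.043)
save(robot.snapshot('wrist'),'w8')
E
```

```text
t 8.7 chute [-43.5  18.5  42.8] dr units [ 0.02  0.02 -0.  ] F [ 3.4 -2.6  4.3] gap 0.9963057950684978 j [ 0.25  0.73  1.69 -0.    0.72  0.02]
offset units [ 0.1  -0.16  0.01]
```

View pics/w8.png

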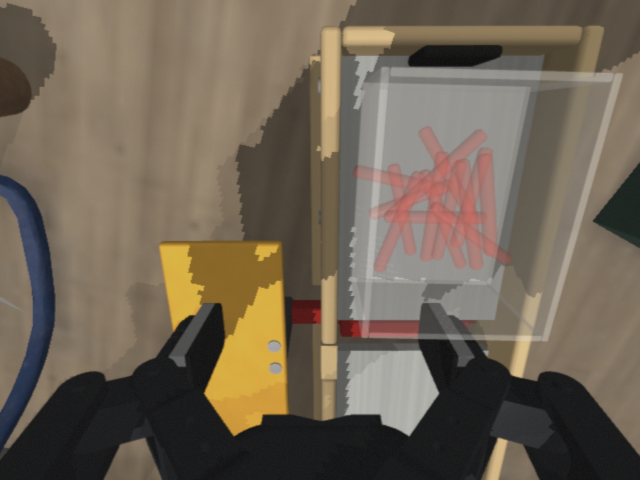

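Emit:
{"api": "arm_command", "payload": {"targets": [{"fingers": -1,"offset": [0,-0.2,0],"dr": [0,0,0]},{"fingers": -1,"offset": [0,0,0.2],"dr": [0,0,0]},{"fingers": -1,"offset": [0,0,0.5],"dr": [0,0,0]},{"fingers": -1,"offset": [0,0,0.5],"dr": [0,0,0]},{"fingers": -1,"offset": [0,0,0.5],"dr": [0,0,0]}]}}

```text
time: 9.25
eef_pos: [0.5945, 0.2125, 0.0871]
eef_rot: [0.0, 0.993, 0.114, -0.0]
contact_force: [0.6, 0.8, 0.3]
finger_gap: 1.002
```

Emit:
{"api": "arm_command", "payload": {"targets": [{"fingers": -1,"offset": [0,0,0.8],"dr": [0,0,0]},{"fingers": -1,"offset": [0,0,0.8],"dr": [0,0,0]},{"fingers": -1,"offset": [0,0,0.8],"dr": [0,0,0]},{"fingers": -1,"offset": [0,0,0.8],"dr": [0,0,0]},{"fingers": -1,"offset": [0,0,0.8],"dr": [0,0,0]}]}}

```text
time: 9.75
eef_pos: [0.592, 0.2119, 0.1945]
eef_rot: [0.0, 0.993, 0.114, -0.002]
contact_force: [0.8, -0.2, -0.8]
finger_gap: 0.998
```

```bash
python3 - <<'E'
from h import *
where()
save(robot.snapshot('wrist'),'w9');save(robot.snapshot('top'),'t9')
i=robot.snapshot('scene');save(cv2.resize(i[180:310,220:400],None,fx=4,fy=4,interpolation=cv2.INTER_CUBIC),'s9')
E
```

```text
t 9.75 chute [-47.3  13.1 194.5] dr units [ 0.02 -0.04  0.02] F [ 0.8 -0.2 -0.8] gap 0.9984766270634707 j [ 0.24  0.53  1.59 -0.    1.02  0.01]
```

View pics/w9.png

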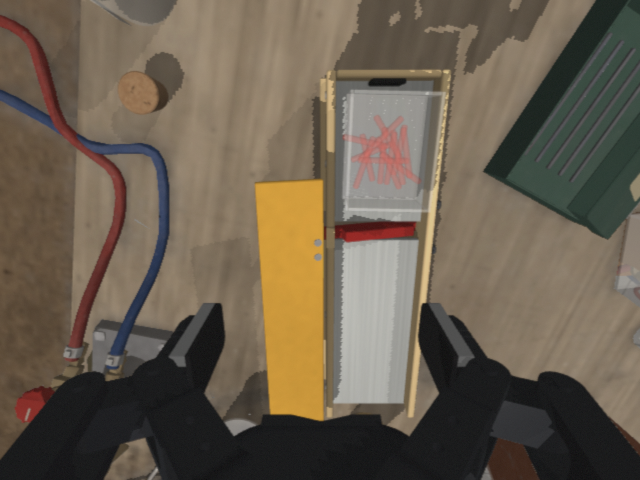

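View pics/s9.png

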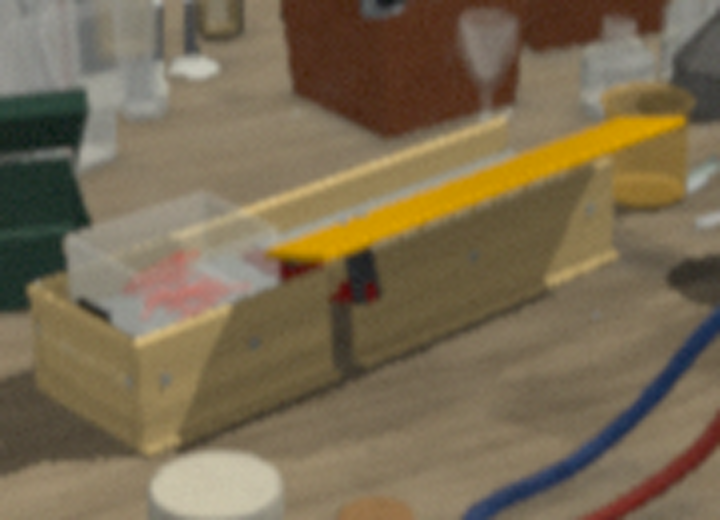

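```bash
python3 - <<'E'
from h import *
for n,px,z in [('bk',(345,209),.085),('bk',(430,211),.085),('fr',(345,91),.085),('fr',(442,92),.085),('barL',(256,182),.099),('barR',(322,179),.085)]: print(n,wch(px,z))
robot.finish_job()
E
```

```text
bk [-28.   32.3]
bk [36.5 30.6]
fr [-29.7 114.8]
fr [ 36.2 114. ]
barL [-91.4  55.4]
barR [-45.4  55. ]
the job is handed in; nothing more can be done
```

The tray is in the bay with the gate up behind it, and the job was handed in at about 9.9 s of the 38 s allowed. No verdict was reported.

- **What I did:** I pressed the yellow bar with one fingertip until the gate was at about 0.275 rad, measured from the scene camera. I held it there while the other finger pushed the tray down the chute and over the gate. Then I backed off about 5 mm and lifted straight up.
- **Tray:** The last wrist picture puts it at chute y 31 to 114, so its centre is at about 73 mm (needed 46 to 90). It sits at x about +4 and looks flat on the floor.
- **Gate:** The bar's corners and the red gate are back in their shut positions.
- **Robot:** The fingers were clear of everything, with less than 1 N at the wrist.
- **Bystanders:** I did not re-measure them at the end. The arm's path was planned clear of them, and the wrist force readings, taken only between moves, showed no unexpected contact.
- **Disagreement:** The wrist camera placed things 2 to 5 mm farther along chute x than my fit from the two fixed cameras. This was too small to matter here.

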